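# Give four turned pots their own lids back

### The arm

A 6-joint arm with a two-finger parallel gripper is mounted at the origin on the work surface. World frame = base frame: x ahead of the robot, y to its left, z up, the work surface at z = 0. Lengths are in mm, angles in rad, forces in N, time in s.
With the tool pointing down it reaches from about 275 to 750 mm from the base axis. Payload 10.2 kg.
Tool frame: the origin (TCP) lies at the very end of the fingers, on their centre line; the grasp point (between the pads) lies 19 mm behind it; z points along the fingers, y is the line along which they close (so a half turn about z gives the same grasp; the last joint's range is limited). The gripper opens to 85 mm and grips with 20 to 120 N. Pads are 22 mm wide; open, the fingers measure 114 mm over their backs; the gripper's body (76 mm by 85 mm) begins 54 mm behind the grasp point. The pads swing forward as they close: fully open they stand 13 mm farther back than shut.
Start: joints at [1.083, 0.313, 1.498, -0, 1.331, -0.223], TCP at [137.414, 506.704, 231.294] pointing down, gripper open.
Joint ranges: [-2.94, 2.94], [-0.97, 2.17], [0.19, 2.56], [-1.23, 4.37], [0.02, 3.11], [-2.88, 2.88]. Speed limits (rad/s): [2.39, 2.39, 3.01, 3.14, 3.14, 3.14].

### API

Orientations are given as a unit quaternion [w, x, y, z].
In Python, from rig import * gives the robot as it stands. The module is installed in compiled form; this text tells all that it offers.
- The arm moves only by the shell command python3 -m crank 'ROWS' [FORCE]. ROWS is JSON, a list that holds one entry, the list of rows, each a list of 7 numbers: the shift along the tool's x, y, z in units of 25 mm (1.0 is 25 mm), then the turn, a rotation vector about the tool's x, y, z in units of 8 degrees (1.0 is 8 degrees), then the finger opening in mm, from 0 to 85.4. A call has exactly 8 rows; each row shifts and turns the commanded pose from where the row before left it, along the tool's axes as they then stand; what a row does not reach is not made up. A row lasts 1/10 s, in which the tool goes at most 50 mm and 8.59 degrees, less where a joint would pass 70% of its speed; a pose out of reach is approached as far as the arm can. A call is refused whole if a number of a shift passes 1 or a number of a turn 1, either way. A call with a gripper value outside its range is refused whole. The fingers move at their own pace and stop on an object; FORCE is the grip in N (left out, the last holds). Time passes only in rows, so rows that do not move let the fingers close, or fill a call up. It gives the time, the measured TCP pose, the force, the opening and the grip force at its end, in the units of the state.
- sense(): the state, without advancing time (a new reading comes with each control period).
- capture(name): name is "scene" or "side" or "wrist"; returns the picture (384x512x3 uint8, blue, green, red); there is no depth.
- camera_model(name): a dict with "fx", "fy", "cx", "cy" (pixels), "k1" (the pictures are not rectified: a ray, as slopes to the right and down, at radius r is drawn at 1 + k1 r^2 times it, then the intrinsics apply), "world_from_camera" (4x4, takes a point from camera to world coordinates); the wrist camera has in their place "T_tool_cam" (4x4, takes a point from camera to tool coordinates, whose origin is the TCP and whose axes are the flange's). Camera axes: x right, y up, looking along -z (the intrinsics and any distortion apply to the point x, -y, -z); pixel columns grow to the right and rows downward; lengths in mm; the calibration is good to about 2 mm. A picture is of the moment at which its call begins: read the wrist's pose just before it. camera_model takes no time and is no camera call.
- finish_job(): hands the job in; it is judged then, once.
The state is a dict: "time_s": time; "joints": joint angles; "dq": joint speeds; "tau": joint torques, N m; "eef_pos": TCP position; "ee_rot": TCP orientation; "force": force on the tool from outside, world axes, zero at the start; "wrist_torque": the same for the moment, N m; "grip_width": opening from 0.0 (shut) to 1.0 (fully open); "grip_force": force on a finger pad.
Only numpy, scipy, OpenCV 4.12 (cv2) and the standard library are available. Lean on these libraries where they do the work, as an engineer would, in place of code of your own. Each camera call takes 0.05 s, during which the arm holds its last target. There are 200 camera calls.

### The job

After waxing, the four turned pots have been closed with the wrong lids: put each lid back on the pot of its own colour, seated flat in the mouth. The polished lids must never be laid on the gritty bare bench; the cork pad is free to hold one lid while you change them round. Leave the pots standing where they are, and do not knock over the goblet.

Things in the scene. Friction and masses are not known exactly. Their poses are not given: they have to be found in the camera images.
- lid_maple: loose lid of pale cream maple, 45 g, all four alike: tapered plug below (30 mm across at its flat foot, 40 mm on top, 8 mm tall), then a 68 mm disc, a little domed, from 8 to 17.5 mm up, then a round knob 22 mm across from 17.5 to 44 mm up: grip it there from above. Origin: centre of the plug's underside, z up. Starts seated on a pot of another colour
- lid_padauk: loose lid of deep red padauk, 45 g, all four alike: tapered plug below (30 mm across at its flat foot, 40 mm on top, 8 mm tall), then a 68 mm disc, a little domed, from 8 to 17.5 mm up, then a round knob 22 mm across from 17.5 to 44 mm up: grip it there from above. Origin: centre of the plug's underside, z up. Starts seated on a pot of another colour
- lid_ebony: loose lid of black ebonised wood, 45 g, all four alike: tapered plug below (30 mm across at its flat foot, 40 mm on top, 8 mm tall), then a 68 mm disc, a little domed, from 8 to 17.5 mm up, then a round knob 22 mm across from 17.5 to 44 mm up: grip it there from above. Origin: centre of the plug's underside, z up. Starts seated on a pot of another colour
- lid_blue: loose lid of blue-dyed wood, 45 g, all four alike: tapered plug below (30 mm across at its flat foot, 40 mm on top, 8 mm tall), then a 68 mm disc, a little domed, from 8 to 17.5 mm up, then a round knob 22 mm across from 17.5 to 44 mm up: grip it there from above. Origin: centre of the plug's underside, z up. Starts seated on a pot of another colour
- pot_maple: loose squat pot of pale cream maple, 0.22 kg, all four alike: belly 96 mm across (seen as a ring round the lid from above; too wide to grasp), 56 mm tall, mouth 50 mm wide inside, flat rim 60 mm outside, 24 mm deep. Origin: centre of its underside, z up. Lid seated: plug in the mouth (5 mm play all round), disc flat on the rim, lid origin 48 mm above pot origin
- pot_padauk: loose squat pot of deep red padauk, 0.22 kg, all four alike: belly 96 mm across (seen as a ring round the lid from above; too wide to grasp), 56 mm tall, mouth 50 mm wide inside, flat rim 60 mm outside, 24 mm deep. Origin: centre of its underside, z up. Lid seated: plug in the mouth (5 mm play all round), disc flat on the rim, lid origin 48 mm above pot origin
- pot_ebony: loose squat pot of black ebonised wood, 0.22 kg, all four alike: belly 96 mm across (seen as a ring round the lid from above; too wide to grasp), 56 mm tall, mouth 50 mm wide inside, flat rim 60 mm outside, 24 mm deep. Origin: centre of its underside, z up. Lid seated: plug in the mouth (5 mm play all round), disc flat on the rim, lid origin 48 mm above pot origin
- pot_blue: loose squat pot of blue-dyed wood, 0.22 kg, all four alike: belly 96 mm across (seen as a ring round the lid from above; too wide to grasp), 56 mm tall, mouth 50 mm wide inside, flat rim 60 mm outside, 24 mm deep. Origin: centre of its underside, z up. Lid seated: plug in the mouth (5 mm play all round), disc flat on the rim, lid origin 48 mm above pot origin
- pad: round pad fixed to the bench, empty at the start: green base 110 mm across with a flat brown cork face 100 mm across, 12 mm high in all; room for one lid. Origin: centre of its underside on the bench
- goblet: loose finished goblet of light brown ash, 108 mm tall, bowl 62 mm across, foot 60 mm across, slender stem, 0.12 kg, standing among the pots; a bystander. Origin: centre of its underside, z up

How it is judged (in metres and radians):
At the end, for the whole second after the job is handed in: Every lid is seated on the pot of its own colour: its centre within 8 mm of the pot's, its origin 45 to 51 mm above the pot's origin, lid and pot level within 0.08 rad and at rest (under 0.02 m/s), every pot within 40 mm of where it began, and the goblet upright (horizontal distance between lid_maple and pot_maple below 0.008 m and z of lid_maple in the frame of pot_maple between 0.045 and 0.051 m and angle between each of lid_maple, pot_maple, lid_padauk, pot_padauk, lid_ebony, pot_ebony, lid_blue, pot_blue's own z axis and vertical below 0.08 rad and distance of each of pot_maple, pot_padauk, pot_ebony, pot_blue from where it was at the start of the episode below 0.04 m and linear speed of each of lid_maple, pot_maple, lid_padauk, pot_padauk, lid_ebony, pot_ebony, lid_blue, pot_blue below 0.02 m/s and horizontal distance between lid_padauk and pot_padauk below 0.008 m and z of lid_padauk in the frame of pot_padauk between 0.045 and 0.051 m and horizontal distance between lid_ebony and pot_ebony below 0.008 m and z of lid_ebony in the frame of pot_ebony between 0.045 and 0.051 m and horizontal distance between lid_blue and pot_blue below 0.008 m and z of lid_blue in the frame of pot_blue between 0.045 and 0.051 m and angle between goblet's own z axis and vertical below 0.2 rad); the robot touches nothing.
It fails at once if a lid laid or dropped on the bare bench (height (world z) of any of lid_maple, lid_padauk, lid_ebony, lid_blue below 0.006 m).
It fails at once if a pot pushed more than 40 mm from its place or tipped (distance of any of pot_maple, pot_padauk, pot_ebony, pot_blue from where it was at the start of the episode above 0.04 m or angle between any of pot_maple, pot_padauk, pot_ebony, pot_blue's own z axis and vertical above 0.4 rad).
It fails at once if the goblet knocked over (angle between goblet's own z axis and vertical above 0.5 rad).
It also fails if it takes over 118 s, if anything falls off the work surface, if the arm or the gripper's body presses on something with over 40 N, if the wrist force passes 120 N, or if a joint passes its speed limit or range.

## Working session

There is one attempt and no reset: what is moved stays moved. The work goes in short steps, Python scripts to look and compute and a shell command to move; the robot and the scene stay as the last step left them, time stands still between calls to the robot, and variables do not carry over. Pictures are saved under pics/ and viewed, at most 14 in all, crops included, and the job is handed in when it is done.

```bash
mkdir -p pics; cat > h.py <<'E'
from rig import *
import numpy as np, cv2
from scipy.spatial.transform import Rotation as R
def q2R(q): return R.from_quat([q[1],q[2],q[3],q[0]]).as_matrix()
def cam(name,s=None):
    m=camera_model(name)
    if name=="wrist":
        s=s or sense(); T=np.eye(4);T[:3,:3]=q2R(s["ee_rot"]);T[:3,3]=s["eef_pos"]
        return m,T@np.array(m["T_tool_cam"])
    return m,np.array(m["world_from_camera"])
def ray(m,T,u,v):
    xd=np.array([(u-m["cx"])/m["fx"],(v-m["cy"])/m["fy"]]);x=xd.copy()
    for _ in range(30): x=xd/(1+m["k1"]*(x@x))
    d=T[:3,:3]@np.array([x[0],-x[1],-1]); return T[:3,3],d/np.linalg.norm(d)
def atz(m,T,u,v,z):
    o,d=ray(m,T,u,v); return o+d*(z-o[2])/d[2]
def tri(*rays):
    A=sum(np.eye(3)-np.outer(d,d) for o,d in rays);b=sum((np.eye(3)-np.outer(d,d))@o for o,d in rays)
    return np.linalg.solve(A,b)
E
python3 - <<'E'
from h import *
s=sense();print(s)
for n in("scene","side","wrist"):
    m,T=cam(n);print(n,{k:v for k,v in m.items() if k[0]!='w' and k[0]!='T'},T.round(3).tolist())
    cv2.imwrite(f"pics/{n}0.png",capture(n))
a=[cv2.imread(f"pics/{n}0.png") for n in("scene","side")]
E
```

```text
{'time_s': 0.0, 'joints': array([ 1.08262633e+00,  3.13418771e-01,  1.49846126e+00, -5.21155402e-06,
        1.33098236e+00, -2.23391629e-01]), 'dq': array([ 0.00013942,  0.00063081, -0.00117558, -0.000951  ,  0.00282195,
       -0.00040057]), 'tau': array([ 3.00468118e-04, -4.12269187e+01, -2.59737110e+01, -2.03476702e-04,
        4.26115395e-03,  4.36753908e-05]), 'eef_pos': array([137.27239533, 506.46352286, 230.74195248]), 'ee_rot': array([-2.18766828e-04,  1.32002153e-01,  9.91249226e-01, -5.95991906e-04]), 'force': array([ 0.52419871,  0.13285022, -0.13791617]), 'wrist_torque': array([-0.00042607,  0.0190752 ,  0.01517244]), 'grip_force': 0.0, 'grip_width': 0.9976894711300827}
scene {'fx': 430.01490479061397, 'fy': 430.01490479061397, 'cx': 252.29317136607852, 'cy': 193.742562908402, 'k1': -0.138112419759501} [[0.809, -0.445, 0.383, 883.158], [0.587, 0.605, -0.538, -489.864], [0.008, 0.66, 0.751, 765.185], [0.0, 0.0, 0.0, 1.0]]
side {'fx': 408.34084589526265, 'fy': 408.34084589526265, 'cx': 257.28219167218947, 'cy': 189.83590520251602, 'k1': -0.04712101163845469} [[1.0, 0.012, -0.026, 511.612], [-0.027, 0.634, -0.773, -687.529], [0.007, 0.774, 0.634, 617.35], [0.0, 0.0, 0.0, 1.0]]
wrist {'fx': 334.14753759898633, 'fy': 334.14753759898633, 'cx': 253.73795157632833, 'cy': 192.0991658596195, 'k1': -0.02212557053715296} [[0.261, -0.927, -0.27, 68.754], [0.965, 0.25, 0.075, 525.792], [-0.002, -0.28, 0.96, 373.373], [0.0, 0.0, 0.0, 1.0]]
```

View pics/scene0.png

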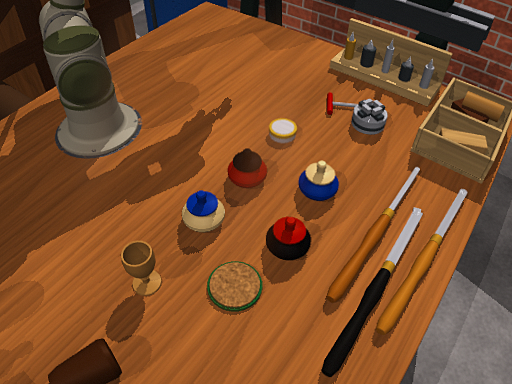

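View pics/side0.png

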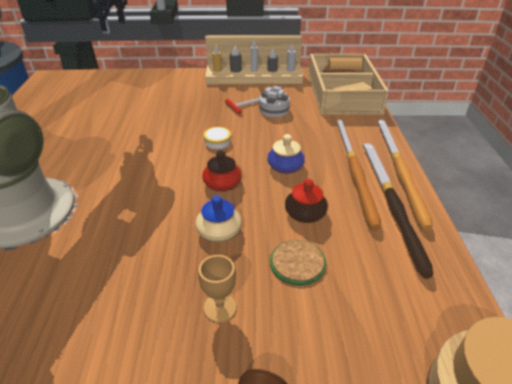

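View pics/wrist0.png

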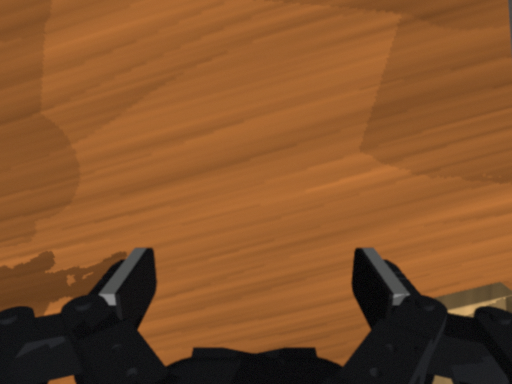

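Lids on pots: scene view has blue on maple (202,207), ebony on padauk (247,167), maple on blue (319,180) and padauk on ebony (289,238). The pad is at (235,285) and the goblet at (141,265). The side view agrees. So it is two swaps. I'll zoom in for exact pixels.

```bash
python3 - <<'E'
import cv2,numpy as np
a=cv2.imread("pics/scene0.png")[140:320,110:350];b=cv2.imread("pics/side0.png")[120:330,170:350]
a=cv2.resize(a,None,fx=1.65*1.0,fy=1.65,interpolation=cv2.INTER_CUBIC);
a=cv2.imread("pics/scene0.png")[140:320,150:350];b=cv2.imread("pics/side0.png")[130:310,180:340]
a=cv2.resize(a,None,fx=3,fy=3,interpolation=cv2.INTER_CUBIC);b=cv2.resize(b,None,fx=3,fy=3,interpolation=cv2.INTER_CUBIC)
for i in (a,b):
  for k in range(0,700,60): cv2.line(i,(k,0),(k,6),(255,255,255),1);cv2.line(i,(0,k),(6,k),(255,255,255),1)
cv2.imwrite("pics/ca.png",a);cv2.imwrite("pics/cb.png",b)
E
```

```text
(no output)
```

View pics/ca.png

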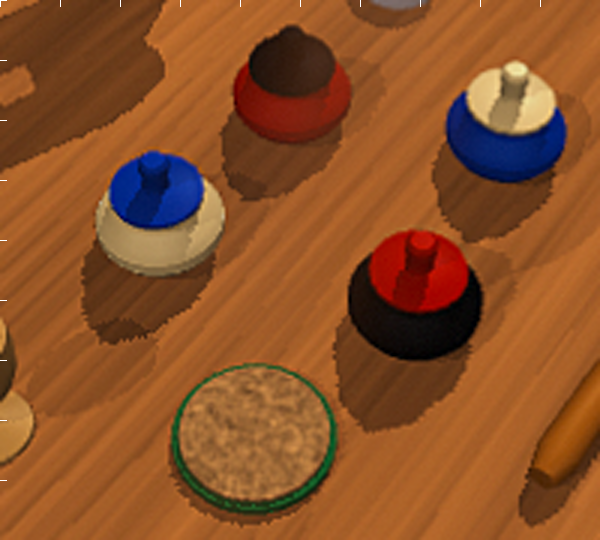

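View pics/cb.png

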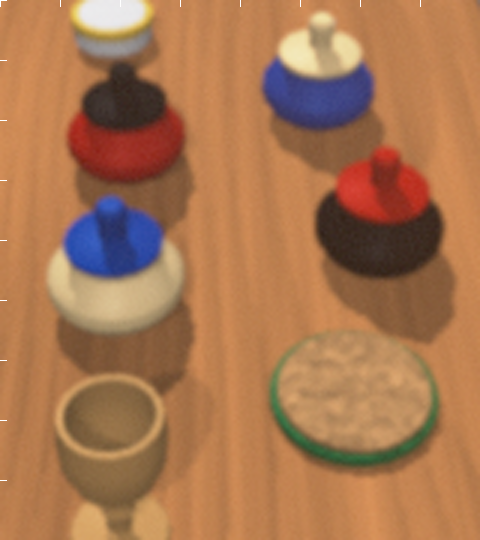

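```bash
python3 - <<'E'
from h import *
A=cam("scene");B=cam("side")
P=dict(kblue=(153,163,110,208),keb=(292,38,123,76),kmap=(515,74,321,23),kred=(422,243,386,160),
 dblue=(156,190,114,243),deb=(292,62,124,103),dmap=(512,100,320,53),dred=(419,272,383,190),pad=(256,433,357,392))
for n,(u,v,p,q) in P.items():
    ra=ray(*A,150+u/3,140+v/3);rb=ray(*B,180+p/3,130+q/3);X=tri(ra,rb)
    print(n,X.round(1),[np.linalg.norm(np.cross(X-o,d)).round(1) for o,d in(ra,rb)])
X=tri(ray(*A,138,250),ray(*B,217,268));print("gob rim",X, tri(ray(*A,147,283),ray(*B,220,308)))
E
```

```text
kblue [451.8 -69.9  87.8] [np.float64(0.3), np.float64(0.3)]
keb [452.8  92.7  83.1] [np.float64(0.9), np.float64(0.9)]
kmap [611.3 159.   86.5] [np.float64(0.3), np.float64(0.3)]
kred [641.6 -17.5  85.4] [np.float64(0.9), np.float64(0.9)]
dblue [452.4 -70.9  58.3] [np.float64(0.6), np.float64(0.6)]
deb [452.5  93.1  57. ] [np.float64(0.7), np.float64(0.7)]
dmap [612.  160.9  56.6] [np.float64(0.1), np.float64(0.1)]
dred [642.4 -19.1  57.7] [np.float64(0.5), np.float64(0.5)]
pad [ 611.4 -162.9    8.5] [np.float64(0.7), np.float64(0.7)]
gob rim [ 460.96045317 -257.47794897  106.42299572] [ 4.62189253e+02 -2.62903969e+02  3.24473554e-03]
```

The two views agree: knob tops are about 92 mm up, discs about 57 mm and the pad about 10 mm. I'll fly over the group for a wrist view.

```bash
python3 -m crank '[[[-0.95,-0.55,0,0,0,0,50],[-0.95,-0.55,0,0,0,0,50],[-0.95,-0.55,0,0,0,0,50],[-0.95,-0.55,0,0,0,0,50],[-0.95,-0.55,0,0,0,0,50],[-0.95,-0.55,0,0,0,0,50],[-0.95,-0.55,0,0,0,0,50],[-0.95,-0.55,0,0,0,0,50]]]' 30
python3 -m crank '[[[-0.95,-0.55,0,0,0,0,50],[-0.95,-0.55,0,0,0,0,50],[-0.95,-0.55,0,0,0,0,50],[-0.95,-0.55,0,0,0,0,50],[-0.95,-0.55,0,0,0,0,50],[-0.95,-0.55,0,0,0,0,50],[-0.95,-0.55,0,0,0,0,50],[-0.95,-0.55,0,0,0,0,50]]]'
python3 -m crank '[[[-0.95,-0.55,0,0,0,0,50],[-0.95,-0.55,0,0,0,0,50],[-0.95,-0.55,0,0,0,0,50],[-0.95,-0.55,0,0,0,0,50],[-0.95,-0.55,0,0,0,0,50],[-0.95,-0.55,0,0,0,0,50],[-0.95,-0.5,0,0,0,0,50],[-0.9,-0.5,0,0,0,0,50]]]'
python3 - <<'E'
from h import *
s=sense();print(s["eef_pos"],s["ee_rot"],s["time_s"]);np.save("s1.npy",np.r_[s["eef_pos"],s["ee_rot"]])
i=capture("wrist");cv2.imwrite("pics/w1.png",i)
m,T=cam("wrist",s)
def proj(X):
    p=T[:3,:3].T@(np.array(X)-T[:3,3]);x=np.array([p[0],-p[1]])/-p[2];x=x*(1+m["k1"]*(x@x));return (m["cx"]+m["fx"]*x[0],m["cy"]+m["fy"]*x[1])
i=cv2.resize(i,(768,576),interpolation=cv2.INTER_CUBIC)
for X in([452,-70,92],[453,93,92],[612,159,92],[642,-18,92],[611,-163,12]):
    u=proj(X);print(X,np.round(u,1));cv2.drawMarker(i,(int(u[0]*1.5),int(u[1]*1.5)),(255,255,0),0,8,1)
cv2.imwrite("pics/w1b.png",i)
E
```

```text
time_s: 0.95
eef_pos: [292.6, 349.9, 231.2]
ee_rot: [-0.0, 0.132, 0.991, -0.0]
force: [0.3, -0.3, -0.0]
grip_width: 0.585
grip_force: 0.0
time_s: 1.75
eef_pos: [447.2, 194.0, 231.1]
ee_rot: [-0.0, 0.132, 0.991, -0.0]
force: [0.6, 0.5, 0.5]
grip_width: 0.583
grip_force: 0.0
time_s: 2.55
eef_pos: [601.3, 40.9, 230.9]
ee_rot: [-0.0, 0.132, 0.991, 0.0]
force: [0.1, 0.4, 0.6]
grip_width: 0.592
grip_force: 0.0
[601.26301687  40.87811455 230.92618512] [-3.49510409e-04  1.32101358e-01  9.91236152e-01  1.66899218e-05] 2.55
[452, -70, 92] [66.5 37.3]
[453, 93, 92] [268.8 -24.1]
[612, 159, 92] [390.1 156.9]
[642, -18, 92] [202.9 238.1]
[611, -163, 12] [ 85.7 215.7]
```

View pics/w1b.png

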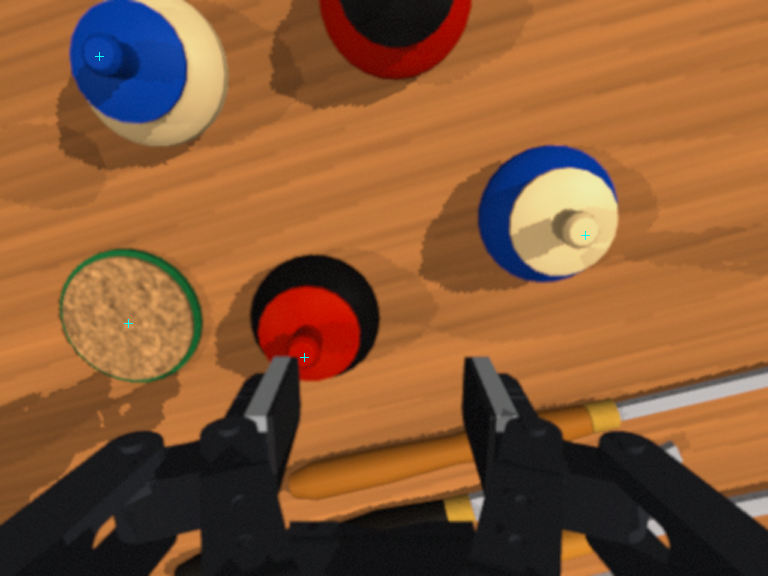

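The wrist view confirms the layout, at about 1.5x scale: red disc at (309,333), maple disc at (564,222), blue at (129,60), pad cork at (130,318). The markers fall within a few pixels of the knobs. I'll refine the centres.

```bash
python3 - <<'E'
from h import *
d=np.load("s1.npy");s=dict(eef_pos=d[:3],ee_rot=d[3:]);W=cam("wrist",s);A=cam("scene");B=cam("side")
f=lambda n,u,v,z:print(n,atz(*W,u/1.5,v/1.5,z).round(1))
f("red disc",309,333,58);f("eb belly",315,319,28);f("map disc",564.5,222,58);f("blue belly",548,213,28)
f("blue disc",129,61,58);f("pad",132,315,12);f("red knob",304,348,86);f("map knob",579,228,88);f("blue knob",102,54,88)
# 3-view triangulations of knobs
P=dict(kblue=(153,163,110,208,102,54),kmap=(515,74,321,23,579,229),kred=(422,243,386,160,303,349),
 dmap=(512,100,320,53,564.5,222),dred=(419,272,383,190,309,333),dblue=(156,190,114,243,129,61),pad=(256,433,357,392,130,315))
for n,(u,v,p,q,a,b) in P.items():
    r=[ray(*A,150+u/3,140+v/3),ray(*B,180+p/3,130+q/3),ray(*W,a/1.5,b/1.5)];X=tri(*r)
    print(n,X.round(1),[np.linalg.norm(np.cross(X-o,d)).round(1) for o,d in r])
E
```

```text
red disc [639.2 -19.   58. ]
eb belly [640. -19.  28.]
map disc [609.7 159.6  58. ]
blue belly [607.8 159.   28. ]
blue disc [449.4 -70.1  58. ]
pad [ 605.2 -157.7   12. ]
red knob [638.4 -18.   86. ]
map knob [608.  157.7  88. ]
blue knob [450.3 -70.3  88. ]
kblue [451.3 -70.1  88. ] [np.float64(0.8), np.float64(0.4), np.float64(1.0)]
kmap [610.6 159.   86. ] [np.float64(0.8), np.float64(0.9), np.float64(1.6)]
kred [640.8 -18.3  85.6] [np.float64(1.3), np.float64(1.2), np.float64(1.8)]
dmap [611.4 160.7  56.3] [np.float64(0.7), np.float64(0.7), np.float64(1.4)]
dred [641.5 -18.9  56.9] [np.float64(1.1), np.float64(1.2), np.float64(1.9)]
dblue [451.2 -70.1  57.7] [np.float64(0.3), np.float64(1.6), np.float64(1.8)]
pad [ 609.4 -162.1    6.6] [np.float64(1.1), np.float64(2.6), np.float64(3.5)]
```

```bash
python3 -m crank '[[[-0.53,-0.47,0.56,0,0,0,50],[-0.53,-0.47,0.56,0,0,0,50],[-0.53,-0.47,0.56,0,0,0,50],[-0.53,-0.47,0.56,0,0,0,50],[0,0,0.56,0,0,0,50],[0,0,0.56,0,0,0,50],[0,0,0.56,0,0,0,50],[0,0,0.52,0,0,0,50]]]'
python3 -m crank '[[[0,0,0.5,0,0,0,50],[0,0,0.5,0,0,0,50],[0,0,0.5,0,0,0,50],[0,0,0.4,0,0,0,50],[0,0,0,0,0,0,50],[0,0,0,0,0,0,50],[0,0,0,0,0,0,50],[0,0,0,0,0,0,50]]]'
python3 - <<'E'
from h import *
cv2.imwrite("pics/w2.png",capture("wrist"));i=capture("side")[110:260,200:350];cv2.imwrite("pics/s2.png",cv2.resize(i,None,fx=3,fy=3,interpolation=cv2.INTER_CUBIC))
a=cv2.resize(cv2.imread("pics/w2.png"),(600,450));b=cv2.resize(cv2.imread("pics/s2.png"),(200*1,200));a[:200,:200]=b;cv2.imwrite("pics/c2.png",a)
E
```

```text
time_s: 3.4
eef_pos: [639.1, -16.7, 119.1]
ee_rot: [-0.0, 0.132, 0.991, 0.0]
force: [0.8, -0.2, 0.7]
grip_width: 0.585
grip_force: 0.0
time_s: 4.2
eef_pos: [639.8, -17.5, 73.4]
ee_rot: [0.001, 0.132, 0.991, -0.0]
force: [-0.2, 0.9, -0.2]
grip_width: 0.587
grip_force: 0.0
```

View pics/c2.png

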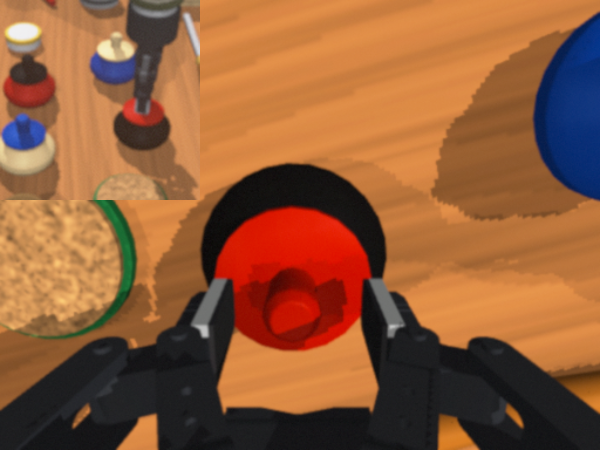

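The knob (293,308) sits between the pads, and the closing line is centred within 2 mm. Lower 3 mm, close, lift.

```bash
python3 -m crank '[[[0,0.04,0.12,0,0,0,50],[0,0,0,0,0,0,40],[0,0,0,0,0,0,30],[0,0,0,0,0,0,20],[0,0,0,0,0,0,10],[0,0,0,0,0,0,10],[0,0,0,0,0,0,10],[0,0,0,0,0,0,10]]]' 30
python3 -m crank '[[[0,0,-0.2,0,0,0,10],[0,0,-0.4,0,0,0,10],[0,0,-0.5,0,0,0,10],[0,0,-0.5,0,0,0,10],[0,0,-0.5,0,0,0,10],[0,0,-0.5,0,0,0,10],[0,0,-0.4,0,0,0,10],[0,0,0,0,0,0,10]]]'
```

```text
time_s: 5.1
eef_pos: [639.8, -16.5, 69.9]
ee_rot: [0.0, 0.132, 0.991, -0.0]
force: [0.3, 0.1, 1.6]
grip_width: 0.249
grip_force: 29.4
time_s: 5.9
eef_pos: [640.4, -16.6, 146.6]
ee_rot: [0.001, 0.132, 0.991, -0.0]
force: [-0.0, -0.5, -0.4]
grip_width: 0.245
grip_force: 29.3
```

```bash
python3 -m crank '[[[-0.04,-0.84,0,0,0,0,10],[-0.04,-0.84,0,0,0,0,10],[-0.04,-0.84,0,0,0,0,10],[-0.04,-0.84,0,0,0,0,10],[-0.04,-0.84,0,0,0,0,10],[-0.04,-0.84,0,0,0,0,10],[-0.03,-0.84,0.3,0,0,0,10],[0,0,0.4,0,0,0,10]]]'
python3 -m crank '[[[0,0,0.6,0,0,0,10],[0,0,0.6,0,0,0,10],[0,0,0.6,0,0,0,10],[0,0,0.6,0,0,0,10],[0,0,0.5,0,0,0,10],[0,0,0.4,0,0,0,10],[0,0,0.3,0,0,0,10],[0,0,0,0,0,0,10]]]'
```

```text
time_s: 6.7
eef_pos: [607.3, -162.4, 126.8]
ee_rot: [0.0, 0.133, 0.991, -0.0]
force: [0.5, -0.1, -0.0]
grip_width: 0.243
grip_force: 29.4
time_s: 7.5
eef_pos: [607.4, -159.9, 36.3]
ee_rot: [-0.001, 0.132, 0.991, 0.0]
force: [0.2, -1.0, -0.6]
grip_width: 0.245
grip_force: 29.4
```

```bash
python3 -m crank '[[[0,0,0.07,0,0,0,10],[0,0,0,0,0,0,10],[0,0,0,0,0,0,30],[0,0,0,0,0,0,50],[0,0,0,0,0,0,50],[0,0,-0.4,0,0,0,50],[0,0,-0.8,0,0,0,50],[0,0,-0.9,0,0,0,50]]]'
python3 -m crank '[[[0,0,-1,0,0,0,50],[0,0,-1,0,0,0,50],[0,0,-0.4,0,0,0,50],[0,0,0,0,0,0,50],[0,0,0,0,0,0,50],[0,0,0,0,0,0,50],[0,0,0,0,0,0,50],[0,0,0,0,0,0,50]]]'
python3 - <<'E'
from h import *
s=sense();print(s["eef_pos"],s["time_s"]);np.save("s3.npy",np.r_[s["eef_pos"],s["ee_rot"]])
i=capture("wrist");cv2.imwrite("pics/w3.png",i);j=capture("scene")[140:320,100:340];cv2.imwrite("pics/sc3.png",j)
a=np.zeros((576,780,3),np.uint8);a=cv2.resize(i,(768,576),interpolation=cv2.INTER_CUBIC);a[396:,528:]=j;cv2.imwrite("pics/c3.png",a)
E
```

```text
time_s: 8.3
eef_pos: [607.7, -160.1, 89.1]
ee_rot: [-0.0, 0.132, 0.991, 0.0]
force: [-0.3, -0.3, -0.6]
grip_width: 0.588
grip_force: 0.0
time_s: 9.1
eef_pos: [607.6, -160.0, 147.4]
ee_rot: [-0.001, 0.132, 0.991, 0.0]
force: [-0.0, -0.9, 0.3]
grip_width: 0.588
grip_force: 0.0
[ 607.61487297 -160.02828947  147.39717641] 9.1
```

View pics/c3.png

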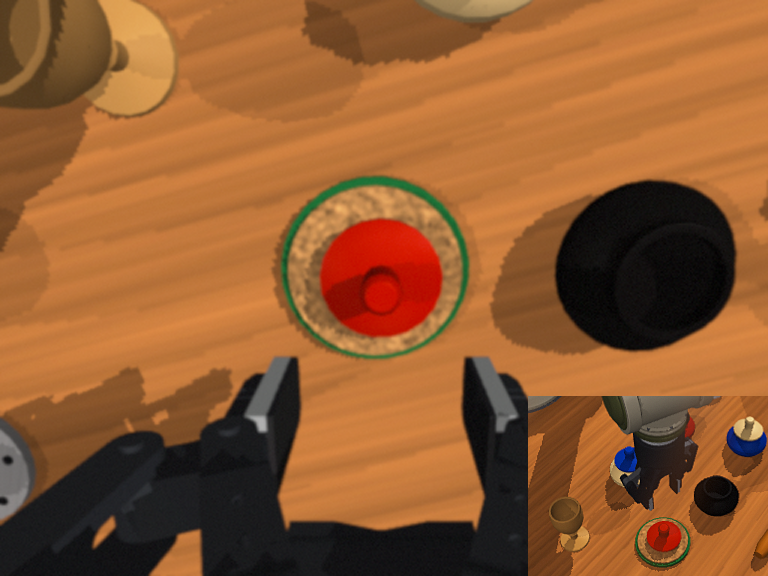

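Red lid stands on the cork. The open ebony pot mouth is at (674,279), still in place. Next: the ebony lid.

```bash
python3 - <<'E'
from h import *
d=np.load("s3.npy");s=dict(eef_pos=d[:3],ee_rot=d[3:]);W=cam("wrist",s)
print("mouth",atz(*W,674/1.5,279/1.5,56),"redknob",atz(*W,381/1.5,292/1.5,56))
E
python3 -m crank '[[[0.96,0.9,0,0,0,0,50],[0.96,0.9,0,0,0,0,50],[0.96,0.9,0,0,0,0,50],[0.96,0.9,0,0,0,0,50],[0.96,0.9,0,0,0,0,50],[0.96,0.9,0,0,0,0,50],[0.96,0.9,0,0,0,0,50],[0.96,0.9,0,0,0,0,50]]]'
python3 -m crank '[[[0.96,0.94,0.2,0,0,0,50],[0,0,0.5,0,0,0,50],[0,0,0.5,0,0,0,50],[0,0,0.5,0,0,0,50],[0,0,0.5,0,0,0,50],[0,0,0.5,0,0,0,50],[0,0,0.2,0,0,0,50],[0,0,0,0,0,0,50]]]'
python3 - <<'E'
from h import *
s=sense();print(s["eef_pos"]);cv2.imwrite("pics/w4.png",cv2.convertScaleAbs(capture("wrist"),alpha=2))
E
```

```text
mouth [637.63327121 -19.61655089  56.        ] redknob [ 606.75607452 -159.17322181   56.        ]
time_s: 10.0
eef_pos: [468.8, 64.8, 148.1]
ee_rot: [0.0, 0.132, 0.991, 0.0]
force: [-0.2, -0.5, 0.1]
grip_width: 0.584
grip_force: 0.0
time_s: 10.8
eef_pos: [452.3, 92.8, 75.2]
ee_rot: [-0.0, 0.132, 0.991, -0.0]
force: [0.8, -0.2, 0.8]
grip_width: 0.585
grip_force: 0.0
[452.34669849  92.79395747  75.22294403]
```

View pics/w4.png

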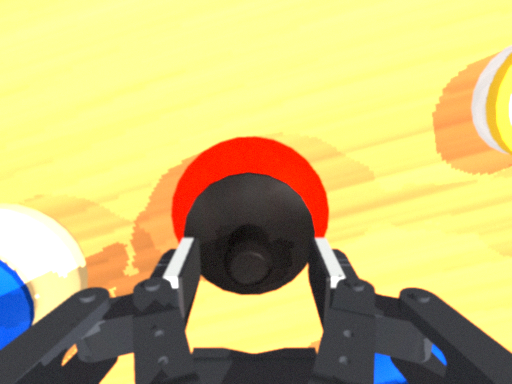

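Aligned: knob at 250 against finger mid 254. Grasp and lift.

```bash
python3 -m crank '[[[0,-0.03,0.2,0,0,0,50],[0,0,0,0,0,0,40],[0,0,0,0,0,0,30],[0,0,0,0,0,0,20],[0,0,0,0,0,0,10],[0,0,0,0,0,0,10],[0,0,0,0,0,0,10],[0,0,0,0,0,0,10]]]' 30
python3 -m crank '[[[0,0,-0.2,0,0,0,10],[0,0,-0.4,0,0,0,10],[0,0,-0.5,0,0,0,10],[0,0,-0.5,0,0,0,10],[0,0,-0.5,0,0,0,10],[0,0,-0.5,0,0,0,10],[0,0,-0.4,0,0,0,10],[0,0,0,0,0,0,10]]]'
```

```text
time_s: 11.65
eef_pos: [452.6, 92.1, 70.8]
ee_rot: [0.0, 0.132, 0.991, 0.0]
force: [-0.7, -0.1, 6.0]
grip_width: 0.245
grip_force: 29.5
time_s: 12.45
eef_pos: [453.0, 92.1, 146.9]
ee_rot: [0.001, 0.132, 0.991, 0.0]
force: [-0.2, -0.2, -0.6]
grip_width: 0.243
grip_force: 29.4
```

```bash
python3 -m crank '[[[-0.93,-0.25,0,0,0,0,10],[-0.93,-0.25,0,0,0,0,10],[-0.93,-0.25,0,0,0,0,10],[-0.93,-0.25,0,0,0,0,10],[-0.93,-0.25,0,0,0,0,10],[-0.93,-0.25,0,0,0,0,10],[-0.93,-0.25,0,0,0,0,10],[-0.93,-0.25,0,0,0,0,10]]]'
python3 -m crank '[[[-0.92,-0.26,0,0,0,0,10],[0,0,0.3,0,0,0,10],[0,0,0.4,0,0,0,10],[0,0,0.4,0,0,0,10],[0,0,0.3,0,0,0,10],[0,0,0.2,0,0,0,10],[0,0,0,0,0,0,10],[0,0,0,0,0,0,10]]]'
```

```text
time_s: 13.25
eef_pos: [619.3, -5.4, 144.8]
ee_rot: [-0.001, 0.132, 0.991, 0.0]
force: [0.1, 0.0, -0.1]
grip_width: 0.246
grip_force: 29.4
time_s: 14.05
eef_pos: [639.4, -17.1, 105.8]
ee_rot: [0.0, 0.132, 0.991, -0.0]
force: [-0.7, -0.6, 0.7]
grip_width: 0.245
grip_force: 29.4
```

```bash
python3 -m crank '[[[0,0,0.4,0,0,0,10],[0,0,0.4,0,0,0,10],[0,0,0.3,0,0,0,10],[0,0,0.16,0,0,0,10],[0,0,0.08,0,0,0,10],[0,0,0,0,0,0,10],[0,0,0,0,0,0,10],[0,0,0,0,0,0,10]]]'
```

```text
time_s: 14.85
eef_pos: [639.5, -17.2, 72.4]
ee_rot: [0.0, 0.132, 0.991, -0.0]
force: [0.1, 0.5, -0.6]
grip_width: 0.244
grip_force: 29.4
```

```bash
python3 -m crank '[[[0,0,0.06,0,0,0,10],[0,0,0,0,0,0,10],[0,0,0,0,0,0,30],[0,0,0,0,0,0,50],[0,0,0,0,0,0,50],[0,0,-0.4,0,0,0,50],[0,0,-0.8,0,0,0,50],[0,0,-0.9,0,0,0,50]]]'
python3 -m crank '[[[-0.04,-0.84,-0.9,0,0,0,50],[-0.04,-0.84,0,0,0,0,50],[-0.04,-0.84,0,0,0,0,50],[-0.04,-0.84,0,0,0,0,50],[-0.04,-0.84,0,0,0,0,50],[-0.03,-0.84,0,0,0,0,50],[-0.03,-0.81,0,0,0,0,50],[0,0,0,0,0,0,50]]]'
python3 - <<'E'
from h import *
s=sense();print(s["eef_pos"],s["time_s"])
i=capture("wrist");j=capture("side")[100:280,180:340]
a=cv2.resize(i,(768,576));a[:270,:240]=cv2.resize(j,(240,270));cv2.imwrite("pics/c5.png",cv2.convertScaleAbs(a,alpha=1.6))
E
```

```text
time_s: 15.65
eef_pos: [639.1, -17.1, 123.9]
ee_rot: [-0.0, 0.132, 0.991, 0.0]
force: [0.6, 0.0, 0.9]
grip_width: 0.583
grip_force: 0.0
time_s: 16.45
eef_pos: [606.9, -162.2, 146.3]
ee_rot: [0.0, 0.133, 0.991, -0.0]
force: [0.8, 0.4, 1.1]
grip_width: 0.584
grip_force: 0.0
[ 606.92260834 -162.19989658  146.28879345] 16.45
```

View pics/c5.png

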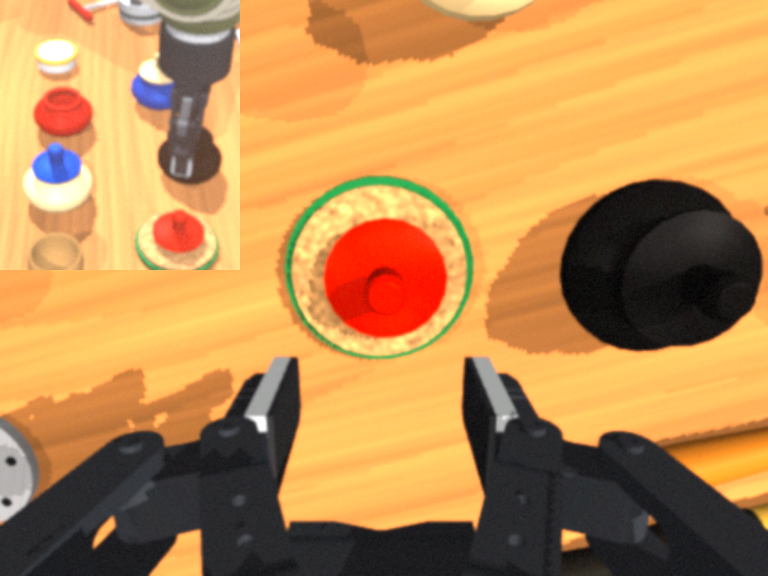

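The ebony lid looks seated flat on its pot, and the red lid is unchanged on the pad with its knob at (385,292). Pick red up.

```bash
python3 -m crank '[[[0,0,0.8,0,0,0,50],[0,0,0.8,0,0,0,50],[0,0,0.8,0,0,0,50],[0,0,0.7,0,0,0,50],[0,0,0.6,0,0,0,50],[0,0,0.5,0,0,0,50],[0,0,0.2,0,0,0,50],[0,0,0,0,0,0,50]]]'
python3 -m crank '[[[0,0,0,0,0,0,50],[0,0,0,0,0,0,40],[0,0,0,0,0,0,30],[0,0,0,0,0,0,20],[0,0,0,0,0,0,10],[0,0,0,0,0,0,10],[0,0,0,0,0,0,10],[0,0,0,0,0,0,10]]]' 30
python3 -m crank '[[[0,0,-0.2,0,0,0,10],[0,0,-0.5,0,0,0,10],[0,0,-0.7,0,0,0,10],[0,0,-0.8,0,0,0,10],[0,0,-0.8,0,0,0,10],[0,0,-0.8,0,0,0,10],[0,0,-0.7,0,0,0,10],[0,0,0,0,0,0,10]]]'
```

```text
time_s: 17.35
eef_pos: [607.2, -159.8, 35.2]
ee_rot: [-0.0, 0.132, 0.991, 0.0]
force: [0.5, -0.7, 0.6]
grip_width: 0.586
grip_force: 0.0
time_s: 18.15
eef_pos: [607.6, -160.1, 36.1]
ee_rot: [0.0, 0.132, 0.991, -0.0]
force: [-0.6, -0.4, 4.5]
grip_width: 0.243
grip_force: 29.5
time_s: 18.95
eef_pos: [608.3, -160.4, 151.2]
ee_rot: [0.002, 0.132, 0.991, -0.001]
force: [1.2, 0.6, -0.3]
grip_width: 0.243
grip_force: 29.4
```

```bash
python3 -m crank '[[[0.96,0.9,0,0,0,0,10],[0.96,0.9,0,0,0,0,10],[0.96,0.9,0,0,0,0,10],[0.96,0.9,0,0,0,0,10],[0.96,0.9,0,0,0,0,10],[0.96,0.9,0,0,0,0,10],[0.96,0.9,0,0,0,0,10],[0.96,0.9,0,0,0,0,10]]]'
python3 -m crank '[[[0.96,0.9,0,0,0,0,10],[0,0,0.4,0,0,0,10],[0,0,0.5,0,0,0,10],[0,0,0.5,0,0,0,10],[0,0,0.5,0,0,0,10],[0,0,0.4,0,0,0,10],[0,0,0.3,0,0,0,10],[0,0,0,0,0,0,10]]]'
```

```text
time_s: 19.75
eef_pos: [467.9, 65.0, 147.5]
ee_rot: [-0.0, 0.132, 0.991, 0.0]
force: [1.2, 0.5, 0.0]
grip_width: 0.242
grip_force: 29.4
time_s: 20.55
eef_pos: [451.4, 91.8, 82.0]
ee_rot: [-0.001, 0.132, 0.991, -0.0]
force: [0.9, 0.3, 0.4]
grip_width: 0.242
grip_force: 29.4
```

```bash
python3 -m crank '[[[0,0,0.2,0,0,0,10],[0,0,0.16,0,0,0,10],[0,0,0.06,0,0,0,10],[0,0,0,0,0,0,10],[0,0,0,0,0,0,10],[0,0,0,0,0,0,30],[0,0,0,0,0,0,50],[0,0,0,0,0,0,50]]]'
python3 -m crank '[[[0,0,-0.4,0,0,0,50],[0,0,-0.8,0,0,0,50],[0,0,-0.9,0,0,0,50],[0,0,-0.9,0,0,0,50],[-0.235,-0.89,0,0,0,0,50],[-0.235,-0.89,0,0,0,0,50],[-0.235,-0.89,0,0,0,0,50],[-0.235,-0.89,0,0,0,0,50]]]'
python3 -m crank '[[[-0.235,-0.89,0,0,0,0,50],[-0.235,-0.89,0,0,0,0,50],[-0.235,-0.89,0,0,0,0,50],[0,0,0.4,0,0,0,50],[0,0,0.4,0,0,0,50],[0,0,0.2,0,0,0,50],[0,0,0,0,0,0,50],[0,0,0,0,0,0,50]]]'
python3 - <<'E'
from h import *
s=sense();print(s["eef_pos"],s["time_s"])
i=capture("wrist");j=capture("side")[100:280,180:340]
a=cv2.resize(i,(768,576));a[:270,:240]=cv2.resize(j,(240,270));cv2.imwrite("pics/c6.png",cv2.convertScaleAbs(a,alpha=1.3))
E
```

```text
time_s: 21.35
eef_pos: [451.9, 92.0, 72.7]
ee_rot: [0.0, 0.132, 0.991, 0.0]
force: [-0.1, 0.6, 0.3]
grip_width: 0.585
grip_force: 0.0
time_s: 22.15
eef_pos: [451.2, -1.0, 148.4]
ee_rot: [0.0, 0.132, 0.991, -0.0]
force: [0.1, 0.6, 0.2]
grip_width: 0.582
grip_force: 0.0
time_s: 22.95
eef_pos: [450.8, -68.6, 122.6]
ee_rot: [-0.0, 0.132, 0.991, 0.0]
force: [-0.6, -0.4, 1.0]
grip_width: 0.588
grip_force: 0.0
[450.82002961 -68.59570071 122.6145906 ] 22.95
```

View pics/c6.png

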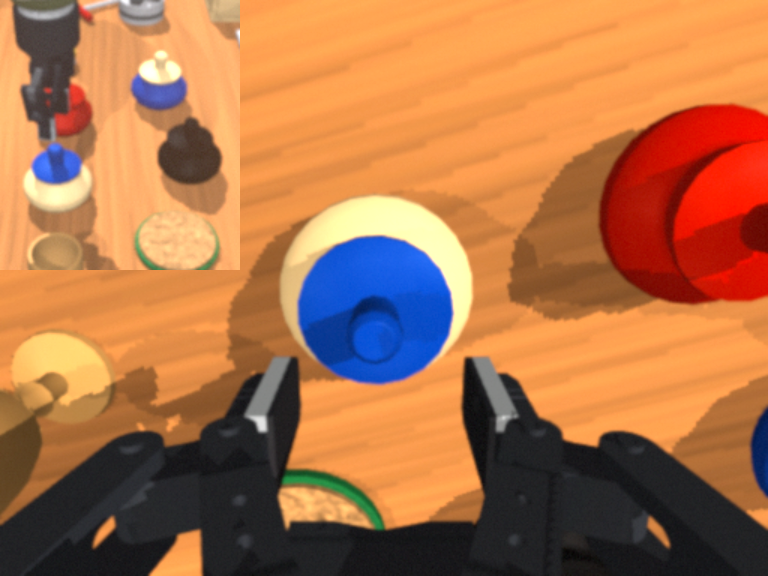

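The red lid is seated on padauk. The blue knob (376,335) is centred between the fingers, with the goblet clear at left. Grasp blue.

```bash
python3 -m crank '[[[0,-0.04,0.5,0,0,0,50],[0,0,0.5,0,0,0,50],[0,0,0.5,0,0,0,50],[0,0,0.4,0,0,0,50],[0,0,0.18,0,0,0,50],[0,0,0,0,0,0,50],[0,0,0,0,0,0,40],[0,0,0,0,0,0,30]]]' 30
python3 -m crank '[[[0,0,0,0,0,0,20],[0,0,0,0,0,0,10],[0,0,0,0,0,0,10],[0,0,0,0,0,0,10],[0,0,-0.2,0,0,0,10],[0,0,-0.5,0,0,0,10],[0,0,-0.6,0,0,0,10],[0,0,-0.6,0,0,0,10]]]'
python3 -m crank '[[[0,0,-0.6,0,0,0,10],[0,0,-0.5,0,0,0,10],[0,0,0,0,0,0,10],[0,0,0,0,0,0,10],[0,0,0,0,0,0,10],[0,0,0,0,0,0,10],[0,0,0,0,0,0,10],[0,0,0,0,0,0,10]]]'
```

```text
time_s: 23.85
eef_pos: [450.8, -70.2, 71.0]
ee_rot: [0.0, 0.132, 0.991, -0.0]
force: [-0.5, -0.1, -0.2]
grip_width: 0.354
grip_force: 0.0
time_s: 24.65
eef_pos: [450.4, -70.1, 118.7]
ee_rot: [-0.0, 0.132, 0.991, 0.0]
force: [0.6, -0.1, -0.5]
grip_width: 0.244
grip_force: 29.4
time_s: 25.45
eef_pos: [450.4, -70.1, 145.3]
ee_rot: [-0.0, 0.132, 0.991, 0.0]
force: [-0.3, 0.8, -0.6]
grip_width: 0.243
grip_force: 29.4
```

```bash
python3 -m crank '[[[-0.875,-0.23,0,0,0,0,10],[-0.875,-0.23,0,0,0,0,10],[-0.875,-0.23,0,0,0,0,10],[-0.875,-0.23,0,0,0,0,10],[-0.875,-0.23,0,0,0,0,10],[-0.875,-0.23,0,0,0,0,10],[-0.875,-0.23,0,0,0,0,10],[-0.875,-0.23,0,0,0,0,10]]]'
python3 -m crank '[[[0,0,0.7,0,0,0,10],[0,0,0.7,0,0,0,10],[0,0,0.7,0,0,0,10],[0,0,0.7,0,0,0,10],[0,0,0.6,0,0,0,10],[0,0,0.5,0,0,0,10],[0,0,0.34,0,0,0,10],[0,0,0,0,0,0,10]]]'
```

```text
time_s: 26.25
eef_pos: [608.0, -160.7, 145.2]
ee_rot: [-0.0, 0.132, 0.991, 0.0]
force: [-0.4, -0.7, -0.8]
grip_width: 0.243
grip_force: 29.4
time_s: 27.05
eef_pos: [606.9, -160.1, 38.4]
ee_rot: [-0.001, 0.132, 0.991, 0.0]
force: [-0.3, 0.4, 0.5]
grip_width: 0.245
grip_force: 29.4
```

```bash
python3 -m crank '[[[0,0,0.12,0,0,0,10],[0,0,0,0,0,0,10],[0,0,0,0,0,0,30],[0,0,0,0,0,0,50],[0,0,0,0,0,0,50],[0,0,-0.4,0,0,0,50],[0,0,-0.9,0,0,0,50],[0,0,-0.9,0,0,0,50]]]'
python3 -m crank '[[[0,0,-0.9,0,0,0,50],[0,0,-0.9,0,0,0,50],[0,0,-0.5,0,0,0,50],[0.25,0.95,0,0,0,0,50],[0.25,0.95,0,0,0,0,50],[0.25,0.95,0,0,0,0,50],[0.25,0.95,0,0,0,0,50],[0.25,0.95,0,0,0,0,50]]]'
python3 -m crank '[[[0.25,0.95,0,0,0,0,50],[0.25,0.95,0,0,0,0,50],[0.25,0.95,0,0,0,0,50],[0.25,0.95,0,0,0,0,50],[0.25,0.95,0,0,0,0,50],[0.25,0.95,0,0,0,0,50],[0.25,0.95,0,0,0,0,50],[0.28,0.98,0,0,0,0,50]]]'
python3 -m crank '[[[0,0,0.3,0,0,0,50],[0,0,0.3,0,0,0,50],[0,0,0.2,0,0,0,50],[0,0,0.2,0,0,0,50],[0,0,0,0,0,0,50],[0,0,0,0,0,0,50],[0,0,0,0,0,0,50],[0,0,0,0,0,0,50]]]'
python3 - <<'E'
from h import *
s=sense();print(s["eef_pos"],s["time_s"])
i=capture("wrist");j=capture("side")[100:280,180:340]
a=cv2.resize(i,(768,576));a[:270,:240]=cv2.resize(j,(240,270));cv2.imwrite("pics/c7.png",cv2.convertScaleAbs(a,alpha=1.3))
E
```

```text
time_s: 27.85
eef_pos: [607.3, -160.2, 92.8]
ee_rot: [-0.0, 0.132, 0.991, 0.0]
force: [0.3, 0.5, 0.3]
grip_width: 0.583
grip_force: 0.0
time_s: 28.65
eef_pos: [608.1, -36.5, 149.2]
ee_rot: [-0.0, 0.132, 0.991, 0.0]
force: [-0.4, 0.3, 0.6]
grip_width: 0.587
grip_force: 0.0
time_s: 29.45
eef_pos: [609.1, 160.8, 149.1]
ee_rot: [-0.0, 0.132, 0.991, -0.0]
force: [-0.4, -0.3, -0.5]
grip_width: 0.587
grip_force: 0.0
time_s: 30.25
eef_pos: [609.3, 159.8, 124.3]
ee_rot: [0.0, 0.132, 0.991, 0.0]
force: [-0.1, 0.2, 0.4]
grip_width: 0.582
grip_force: 0.0
[609.34450525 159.83281718 124.3475909 ] 30.25
```

View pics/c7.png

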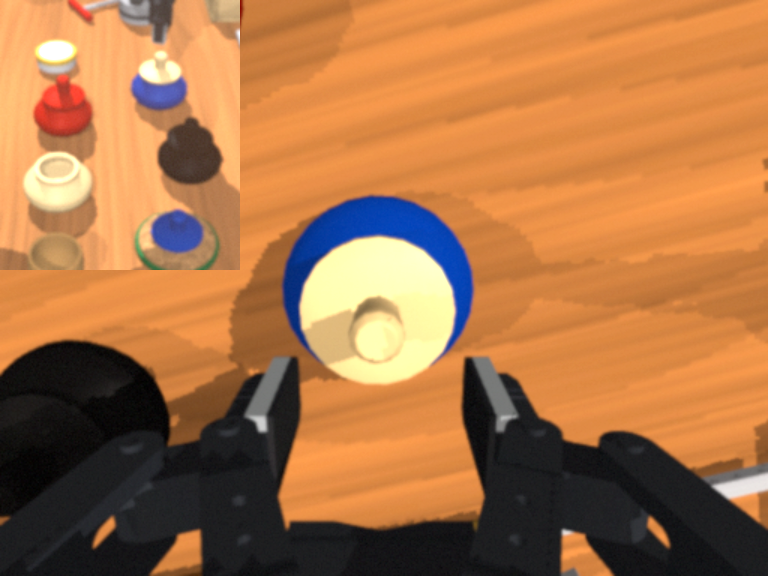

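The blue lid is on the cork and the maple knob (377,335) is centred. Grasp maple and carry it to the maple pot.

```bash
python3 -m crank '[[[0,-0.03,0.5,0,0,0,50],[0,0,0.5,0,0,0,50],[0,0,0.5,0,0,0,50],[0,0,0.4,0,0,0,50],[0,0,0.23,0,0,0,50],[0,0,0,0,0,0,50],[0,0,0,0,0,0,40],[0,0,0,0,0,0,30]]]' 30
python3 -m crank '[[[0,0,0,0,0,0,20],[0,0,0,0,0,0,10],[0,0,0,0,0,0,10],[0,0,0,0,0,0,10],[0,0,-0.2,0,0,0,10],[0,0,-0.5,0,0,0,10],[0,0,-0.6,0,0,0,10],[0,0,-0.6,0,0,0,10]]]'
python3 -m crank '[[[0,0,-0.6,0,0,0,10],[0,0,-0.5,0,0,0,10],[0,0,0,0,0,0,10],[0.34,-0.96,0,0,0,0,10],[0.34,-0.96,0,0,0,0,10],[0.34,-0.96,0,0,0,0,10],[0.34,-0.96,0,0,0,0,10],[0.34,-0.96,0,0,0,0,10]]]'
python3 -m crank '[[[0.34,-0.96,0,0,0,0,10],[0.34,-0.96,0,0,0,0,10],[0.34,-0.96,0,0,0,0,10],[0.34,-0.96,0,0,0,0,10],[0.34,-0.96,0,0,0,0,10],[0.32,-0.94,0,0,0,0,10],[0,0,0,0,0,0,10],[0,0,0,0,0,0,10]]]'
```

```text
time_s: 31.15
eef_pos: [609.4, 159.2, 71.4]
ee_rot: [0.001, 0.132, 0.991, 0.0]
force: [-0.3, -0.2, 0.1]
grip_width: 0.354
grip_force: 0.0
time_s: 31.95
eef_pos: [609.2, 159.2, 120.0]
ee_rot: [0.0, 0.132, 0.991, 0.0]
force: [0.3, 0.5, -0.8]
grip_width: 0.242
grip_force: 29.4
time_s: 32.75
eef_pos: [535.7, 53.7, 145.4]
ee_rot: [-0.0, 0.132, 0.991, -0.0]
force: [-0.5, 0.4, -0.3]
grip_width: 0.245
grip_force: 29.4
time_s: 33.55
eef_pos: [450.2, -70.9, 145.7]
ee_rot: [-0.0, 0.133, 0.991, 0.0]
force: [0.2, 0.3, 0.3]
grip_width: 0.248
grip_force: 29.5
```

```bash
python3 -m crank '[[[0,0.03,0.5,0,0,0,10],[0,0,0.6,0,0,0,10],[0,0,0.6,0,0,0,10],[0,0,0.6,0,0,0,10],[0,0,0.4,0,0,0,10],[0,0,0.2,0,0,0,10],[0,0,0,0,0,0,10],[0,0,0,0,0,0,10]]]'
```

```text
time_s: 34.35
eef_pos: [450.9, -70.1, 73.7]
ee_rot: [0.0, 0.132, 0.991, -0.0]
force: [0.1, -0.2, -0.4]
grip_width: 0.241
grip_force: 29.5
```

```bash
python3 -m crank '[[[0,0,0.08,0,0,0,10],[0,0,0,0,0,0,10],[0,0,0,0,0,0,30],[0,0,0,0,0,0,50],[0,0,0,0,0,0,50],[0,0,-0.4,0,0,0,50],[0,0,-0.8,0,0,0,50],[0,0,-0.9,0,0,0,50]]]'
python3 -m crank '[[[0,0,-0.9,0,0,0,50],[-0.88,-0.23,0,0,0,0,50],[-0.88,-0.23,0,0,0,0,50],[-0.88,-0.23,0,0,0,0,50],[-0.88,-0.23,0,0,0,0,50],[-0.88,-0.23,0,0,0,0,50],[-0.88,-0.23,0,0,0,0,50],[-0.88,-0.23,0,0,0,0,50]]]'
python3 -m crank '[[[-0.84,-0.22,0,0,0,0,50],[0,0,0.5,0,0,0,50],[0,0,0.5,0,0,0,50],[0,0,0.5,0,0,0,50],[0,0,0.3,0,0,0,50],[0,0,0.2,0,0,0,50],[0,0,0,0,0,0,50],[0,0,0,0,0,0,50]]]'
python3 - <<'E'
from h import *
s=sense();print(s["eef_pos"],s["time_s"])
i=capture("wrist");j=capture("side")[100:280,180:340]
a=cv2.resize(i,(768,576));a[:270,:240]=cv2.resize(j,(240,270));cv2.imwrite("pics/c8.png",cv2.convertScaleAbs(a,alpha=1.3))
E
```

```text
time_s: 35.15
eef_pos: [450.3, -70.0, 124.8]
ee_rot: [-0.0, 0.132, 0.991, 0.0]
force: [0.3, 0.3, 0.2]
grip_width: 0.584
grip_force: 0.0
time_s: 35.95
eef_pos: [589.4, -149.7, 147.1]
ee_rot: [0.0, 0.132, 0.991, -0.0]
force: [-0.2, -0.8, 0.8]
grip_width: 0.585
grip_force: 0.0
time_s: 36.75
eef_pos: [607.6, -160.1, 96.7]
ee_rot: [0.0, 0.132, 0.991, -0.0]
force: [-0.3, 0.4, 0.6]
grip_width: 0.584
grip_force: 0.0
[ 607.55547495 -160.06823211   96.71415996] 36.75
```

View pics/c8.png

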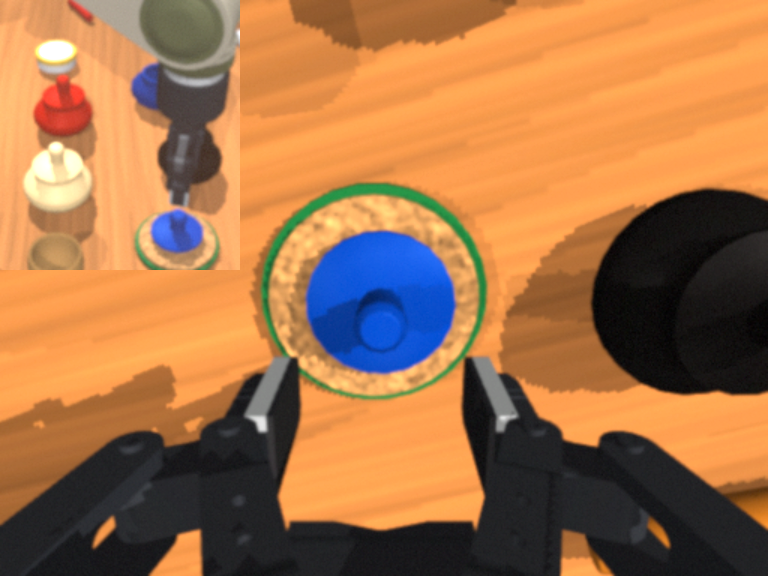

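The maple lid is seated on maple and the blue knob (381,328) is centred. Grasp blue and carry it to its pot.

```bash
python3 -m crank '[[[0,0,0.6,0,0,0,50],[0,0,0.6,0,0,0,50],[0,0,0.6,0,0,0,50],[0,0,0.4,0,0,0,50],[0,0,0.25,0,0,0,50],[0,0,0,0,0,0,50],[0,0,0,0,0,0,40],[0,0,0,0,0,0,30]]]' 30
python3 -m crank '[[[0,0,0,0,0,0,20],[0,0,0,0,0,0,10],[0,0,0,0,0,0,10],[0,0,0,0,0,0,10],[0,0,-0.2,0,0,0,10],[0,0,-0.5,0,0,0,10],[0,0,-0.8,0,0,0,10],[0,0,-0.8,0,0,0,10]]]'
python3 -m crank '[[[0,0,-0.8,0,0,0,10],[0,0,-0.8,0,0,0,10],[0,0,-0.6,0,0,0,10],[0.25,0.95,0,0,0,0,10],[0.25,0.95,0,0,0,0,10],[0.25,0.95,0,0,0,0,10],[0.25,0.95,0,0,0,0,10],[0.25,0.95,0,0,0,0,10]]]'
python3 -m crank '[[[0.25,0.95,0,0,0,0,10],[0.25,0.95,0,0,0,0,10],[0.25,0.95,0,0,0,0,10],[0.25,0.95,0,0,0,0,10],[0.25,0.95,0,0,0,0,10],[0.25,0.95,0,0,0,0,10],[0.25,0.95,0,0,0,0,10],[0.28,0.95,0,0,0,0,10]]]'
python3 -m crank '[[[0,0,0.4,0,0,0,10],[0,0,0.4,0,0,0,10],[0,0,0.4,0,0,0,10],[0,0,0.3,0,0,0,10],[0,0,0,0,0,0,10],[0,0,0,0,0,0,10],[0,0,0,0,0,0,10],[0,0,0,0,0,0,10]]]'
```

```text
time_s: 37.65
eef_pos: [607.8, -160.2, 35.7]
ee_rot: [0.001, 0.132, 0.991, -0.0]
force: [-0.7, -0.5, 0.1]
grip_width: 0.354
grip_force: 0.0
time_s: 38.45
eef_pos: [607.3, -160.0, 93.8]
ee_rot: [-0.0, 0.132, 0.991, 0.0]
force: [-0.2, 0.6, -0.3]
grip_width: 0.246
grip_force: 29.5
time_s: 39.25
eef_pos: [608.2, -36.2, 148.3]
ee_rot: [0.0, 0.132, 0.991, -0.0]
force: [-0.6, -0.9, -0.8]
grip_width: 0.246
grip_force: 29.5
time_s: 40.05
eef_pos: [609.0, 160.4, 148.3]
ee_rot: [0.0, 0.132, 0.991, 0.0]
force: [0.5, -0.2, 0.4]
grip_width: 0.244
grip_force: 29.5
time_s: 40.85
eef_pos: [609.3, 159.3, 110.5]
ee_rot: [0.0, 0.132, 0.991, 0.0]
force: [-0.1, 0.2, -0.2]
grip_width: 0.244
grip_force: 29.5
```

```bash
python3 -m crank '[[[0,0,0.5,0,0,0,10],[0,0,0.5,0,0,0,10],[0,0,0.3,0,0,0,10],[0,0,0.16,0,0,0,10],[0,0,0.08,0,0,0,10],[0,0,0,0,0,0,10],[0,0,0,0,0,0,10],[0,0,0,0,0,0,10]]]'
python3 -m crank '[[[0,0,0,0,0,0,30],[0,0,0,0,0,0,50],[0,0,0,0,0,0,50],[0,0,-0.4,0,0,0,50],[0,0,-0.8,0,0,0,50],[0,0,-1,0,0,0,50],[0,0,-1,0,0,0,50],[0,0,-1,0,0,0,50]]]'
python3 -m crank '[[[0,1,-1,0,0,0,50],[0,1,-0.5,0,0,0,50],[0,1,-0.5,0,0,0,50],[0,1,0,0,0,0,50],[0,1,0,0,0,0,50],[0,1,0,0,0,0,50],[0,0,0,0,0,0,50],[0,0,0,0,0,0,50]]]'
python3 - <<'E'
from h import *
s=sense();print(s["eef_pos"],s["time_s"])
a=capture("scene")[140:320,150:350];b=capture("side")[130:270,180:340]
a=cv2.resize(a,(400,360),interpolation=cv2.INTER_CUBIC);b=cv2.resize(b,(400,350),interpolation=cv2.INTER_CUBIC)
c=np.zeros((360,800,3),np.uint8);c[:,:400]=a;c[:350,400:]=b;cv2.imwrite("pics/c9.png",cv2.convertScaleAbs(c,alpha=1.3))
E
```

```text
time_s: 41.65
eef_pos: [609.3, 159.4, 71.8]
ee_rot: [0.0, 0.132, 0.991, 0.0]
force: [0.5, 0.5, 2.2]
grip_width: 0.244
grip_force: 29.7
time_s: 42.45
eef_pos: [609.1, 159.4, 178.4]
ee_rot: [0.0, 0.132, 0.991, 0.0]
force: [0.3, -0.8, -0.0]
grip_width: 0.584
grip_force: 0.0
time_s: 43.25
eef_pos: [648.2, 304.2, 226.7]
ee_rot: [0.0, 0.132, 0.991, -0.0]
force: [-0.0, 0.0, -0.8]
grip_width: 0.586
grip_force: 0.0
[648.21851786 304.18399274 226.73652373] 43.25
```

View pics/c9.png

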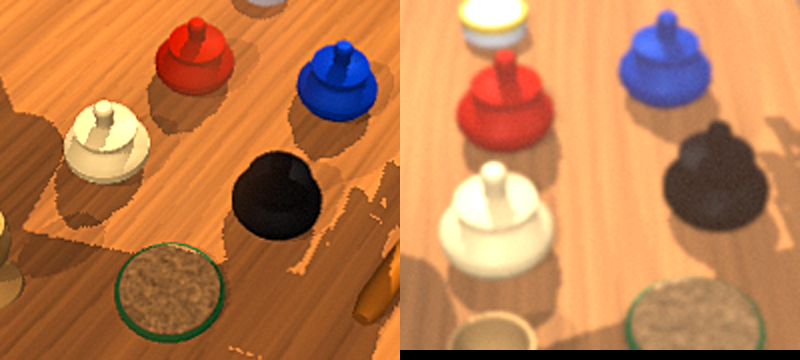

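All four lids are seated on pots of their own colour. The ebony knob top, at (277,153) in the scene crop, matches the height the red one had there. The goblet is upright and the arm is clear, so I'm handing in.

```bash
python3 -c "
from rig import *
print(finish_job())"
```

```text
the job is handed in; nothing more can be done
None
```

The job was handed in at about 43 s: in the final pictures all four lids sit seated on pots of their own colour, the pots stand in place, and the goblet is upright; the hand-in returned no verdict.

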